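# Open the grain bin with its lift-off crank

## Robot

A 6-joint arm with a two-finger parallel gripper is mounted at the origin on the work surface. World frame = base frame: x ahead of the robot, y to its left, z up, the work surface at z = 0. Lengths are in m, angles in rad, forces in N, time in s.
With the tool pointing down it reaches from about 0.25 to 0.8 m from the base axis. Payload 8.5 kg.
Tool frame: the origin (TCP) lies between the finger pads; the fingertips stand 22 mm ahead of it and the grasp point (between the pads) lies 3 mm ahead of it; y points along the fingers, z is the direction in which the jaws open and shut, and the axes are right-handed (so a half turn about y gives the same grasp; the last joint's range is limited). The gripper opens to 85 mm and grips with 20 to 120 N. Pads are 22 mm wide; open, the fingers measure 114 mm over their backs; the gripper's body (76 mm by 85 mm) begins 54 mm behind the grasp point. The pads swing forward as they close: fully open they stand 13 mm farther back than shut.
Start: joints at [-1.102, 0.238, -0.013, 1.319, 0, 1.571], TCP at [0.237, -0.468, 0.253] pointing down, gripper open.
Joint ranges: [-2.66, 2.66], [-1.03, 1.9], [-1.14, 1.46], [-1.82, 2.27], [-1.45, 1.34], [-3.14, 3.14]. Speed limits (rad/s): [2.22, 2.22, 2.79, 3.14, 3.14, 3.14].

## Interface

Orientations are given as a unit quaternion [x, y, z, w].
In Python, from bench import state, cams, ticket gives the robot as it stands.
- The arm moves only by the tool carry_out, never from a script. Its argument "series" is a list of rows, each an object with "translation": the shift along the tool's x, y, z each as a share of 300 mm, from -1 to 1, a list of three; "spin": the turn about the tool's y as a share of 360 degrees, from -1 to 1. In form: [{"translation": [dx, dy, dz], "spin": spin}, ...]. A call has 1 to 20 rows; each row shifts and turns the commanded pose from where the row before left it, along the tool's axes as they then stand; what a row does not reach is not made up. A row lasts 1/8 s, in which the tool goes at most 62.5 mm and 10.7 degrees, less where a joint would pass 70% of its speed; a pose out of reach is approached as far as the arm can. A call with a number of a shift or a turn outside -1 to 1 is refused whole. A call with a gripper value outside its range is refused whole. "grip" is the gripper's target within -1 to 1 (fully open at 1, half-way at 0, shut at -1), set as the call begins (left out, the last holds). The fingers move at their own pace and stop on an object; "force" is the grip in N (left out, the last holds). Time passes only in rows, so rows that do not move let the fingers close. It gives the time, the measured TCP pose, the force and the opening at its end, in the units of the state.
- state(): the state, without advancing time (a new reading comes with each control period).
- cams.snapshot(name): name is "scene" or "top" or "wrist"; returns the picture (384x512x3 uint8, red, green, blue); there is no depth.
- cams.camera_model(name): a dict with "camera_matrix" (3x3 intrinsics, pixels), "world_from_camera" (4x4, takes a point from camera to world coordinates). Camera axes: x right, y down, z forward; pixel columns grow to the right and rows downward; lengths in m; the calibration is good to about 2 mm. The wrist camera is an equidistant fisheye: a pixel r from the principal point sees the ray r / f radians off the axis. A picture is of the moment at which its call begins: read the wrist's pose just before it. camera_model takes no time and is no camera call; for the wrist camera it gives the pose at the moment of the call.
- ticket.finish_job(): hands the job in, once; it reports no verdict.
The state is a dict: "time": time; "joints": joint angles; "qvel": joint speeds; "tau": joint torques, N m; "position": TCP position; "ee_rot": TCP orientation; "ft_force": force on the tool from outside, world axes, zero at the start; "moment": the same for the moment, N m; "opening": finger opening in m.
Only numpy, scipy, OpenCV 4.12 (cv2) and the standard library are available. Lean on these libraries where they do the work, as an engineer would, in place of code of your own. Each camera call takes 0.05 s, during which the arm holds its last target.

## Task

Fit the large square-hubbed crank fully down onto the square shaft on top of the grain bin and turn it clockwise (seen from above) until the shutter under the fill hole is fully open, at its stop. Then lift the crank off and leave it standing upright on its hub in the middle of the round wooden board. Leave the small round-hubbed mill crank where it is.

Things in the scene. Friction and masses are not known exactly. Their poses are not given: they have to be found in the camera images.
- crank_mid (a point): Large loose crank (0.2-0.4 kg, weight mostly in hub), standing on its hub: point on the axis of the square steel hub (34 x 34 mm, 70 high, flats along x, y), 35 mm above its foot; z up. Socket in the foot: 21 mm square, 34 deep. Arm along +x, 16 wide, 38-46 mm above the foot, to an upright wooden knob (22 thick, top 82 mm above the foot) 85 mm out. The +y and -y flats are clear to grip.
- shaft_foot (a point): Foot of the upright square shaft, on its axis, level with the bin's top. 18 mm square, 30 high, the last 10 tapering to a 7 mm tip; flats along this frame's x, y, which turn with the shaft. The crank's socket fits in four ways, 1.5 mm play a side, 10 degrees of turning play, until the hub's foot rests on the bin's top.
- shaft (a joint): Turn of the square shaft and its shutter, rad, growing clockwise seen from above: 0 to 0.2 shut, 1.3 fully open at a hard stop. Light even friction (0.12 N m); stays where it is left.
- board_top (a point): Centre of the top face of the fixed round wooden board, 200 mm across and 14 mm thick, lying on the counter.
- mill_crank_mid (a point): A smaller loose crank, of a pepper mill, that does not belong to the bin: centre of its round steel hub (28 mm across, 34 mm high), 17 mm above the foot; arm along +x with a knob 50 mm out. It is not to be moved.
- bin: Fixed grain bin: bamboo box 190 x 190 mm, 85 high, flat bamboo top; origin at the centre of its underside. The shaft stands at the middle of the top; a round 45 mm fill hole lies 55 mm from it along +x, with a dark steel shutter seen inside when shut.
Not all that is in view belongs to the job. What is shaped like the part that bears crank_mid but purple is not meant. Several things look just like the part that bears board_top: the one meant starts farthest from the robot's base.

How it is judged:
On the way, in this order (a step that is already met when the one before it is completed fails the run):
1. the large crank sits fully down on the square shaft, the shutter still shut (horizontal distance between crank_mid and shaft_foot below 0.008 m and z of crank_mid in the frame of shaft_foot below 0.042 m and value of joint shaft below 0.6 rad), for 0.2 s.
2. the shutter is turned open with the crank still on the shaft (value of joint shaft above 1.1 rad and horizontal distance between crank_mid and shaft_foot below 0.01 m and z of crank_mid in the frame of shaft_foot below 0.05 m), for 0.1 s.
At the end, for the whole second after the job is handed in: The shutter is open (shaft joint above 1.1 rad) and the large crank stands upright (within 10 degrees) on its hub on the round board, its hub's axis within 60 mm of the board's centre, let go (value of joint shaft above 1.1 rad and horizontal distance between crank_mid and board_top below 0.06 m and z of crank_mid in the frame of board_top between 0.03 and 0.042 m and angle between crank_mid's own z axis and vertical below 0.17 rad); the robot touches nothing.
It fails at once if the small mill crank is moved by more than 40 mm (distance of mill_crank_mid from where it was at the start of the episode above 0.04 m).
It also fails if it takes over 48 s, if anything falls off the work surface, if the arm or the gripper's body presses on something with over 40 N, if the wrist force passes 120 N, or if a joint passes its speed limit or range.

## Working session

There is one attempt and no reset: what is moved stays moved. The work goes in short steps, Python scripts to look and compute and a tool call to move; the robot and the scene stay as the last step left them, time stands still between calls to the robot, and variables do not carry over. Pictures are saved under pics/ and viewed, and the job is handed in when it is done.

Besides the shell and the picture viewer there is one more tool, called after "Call:" as name(argument=value, ...), one argument or row to a line, values as JSON. carry_out: Moves the arm, as the interface text tells. Shift numbers are shares of 300 mm and turn numbers shares of 360 degrees, none past 1 either way. Its arguments: {"type":"object","properties":{"series":{"type":"array","items":{"type":"object","properties":{"translation":{"type":"array","items":{"type":"number"}},"spin":{"type":"number"}}}},"grip":{"type":"number"},"force":{"type":"number"}},"required":["series"]}

```bash
mkdir -p pics; ls; python3 - <<'E'
from bench import state,cams
import cv2,numpy as np
np.set_printoptions(precision=4,suppress=True)
s=state();print(s)
for n in("scene","top"):
    im=cams.snapshot(n);cv2.imwrite(f"pics/{n}0.png",im[:,:,::-1]);m=cams.camera_model(n);print(n,m)
E
```

```text
pics
{'time': 0.0, 'joints': array([-1.1019,  0.2388, -0.0143,  1.3192, -0.    ,  1.5708]), 'qvel': array([ 0.0005, -0.0005,  0.0009,  0.    , -0.0016,  0.0001]), 'tau': array([ -0.0021, -53.8777,  34.6438,   0.0181,  -0.0001,   0.    ]), 'position': array([ 0.2371, -0.468 ,  0.2527]), 'ee_rot': array([-0.1644,  0.6882, -0.6873,  0.1641]), 'ft_force': array([-0.1054,  0.301 , -1.3752]), 'moment': array([-0.0034,  0.0206,  0.0262]), 'opening': 0.08545315390875344}
scene {'camera_matrix': array([[449.0477,   0.    , 246.9487],
       [  0.    , 449.0477, 186.4365],
       [  0.    ,   0.    ,   1.    ]]), 'world_from_camera': array([[ 0.4237,  0.5048, -0.7521,  1.3795],
       [ 0.9055, -0.2562,  0.3382, -0.4515],
       [-0.0219, -0.8243, -0.5657,  0.8026],
       [ 0.    ,  0.    ,  0.    ,  1.    ]])}
top {'camera_matrix': array([[454.4751,   0.    , 248.1744],
       [  0.    , 454.4751, 202.2503],
       [  0.    ,   0.    ,   1.    ]]), 'world_from_camera': array([[ 0.0226, -0.9847,  0.1728,  0.1887],
       [-0.9995, -0.0261, -0.0176, -0.0043],
       [ 0.0219, -0.1723, -0.9848,  1.4699],
       [ 0.    ,  0.    ,  0.    ,  1.    ]])}
```

View pics/scene0.png

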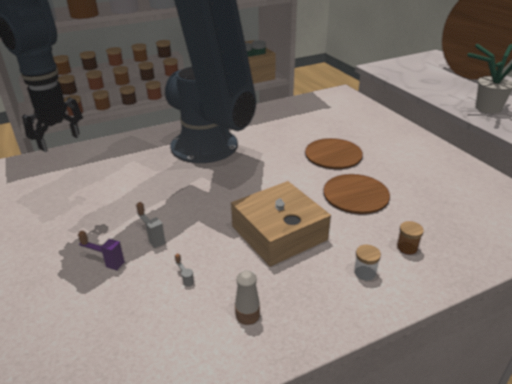

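View pics/top0.png

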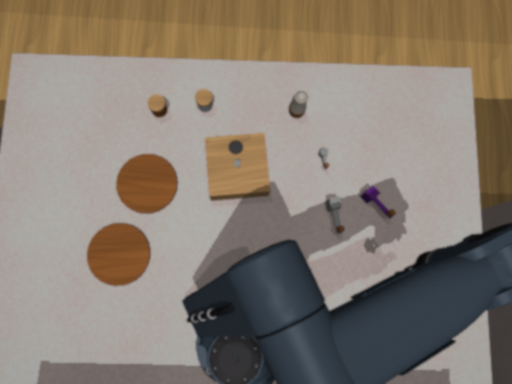

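```bash
cat > h.py <<'E'
import cv2,numpy as np
from bench import state,cams
np.set_printoptions(precision=4,suppress=True)
def ray(n,u,v,m=None):
    m=m or cams.camera_model(n);K=m["camera_matrix"];T=m["world_from_camera"]
    d=np.array([(u-K[0,2])/K[0,0],(v-K[1,2])/K[1,1],1.])
    if n=="wrist":
        a=np.array([d[0],d[1]]);r=np.linalg.norm(a)+1e-12
        d=np.array([*(np.sin(r)*a/r),np.cos(r)])
    return T[:3,3],T[:3,:3]@d
def onz(n,u,v,z,m=None):
    o,d=ray(n,u,v,m);return o+d*(z-o[2])/d[2]
def proj(n,P,m=None):
    m=m or cams.camera_model(n);K=m["camera_matrix"];T=m["world_from_camera"]
    p=T[:3,:3].T@(np.array(P)-T[:3,3])
    if n=="wrist":
        th=np.arctan2(np.hypot(p[0],p[1]),p[2]);h=np.hypot(p[0],p[1])+1e-12
        return np.array([K[0,2]+K[0,0]*th*p[0]/h,K[1,2]+K[1,1]*th*p[1]/h])
    return (K@(p/p[2]))[:2]
def crop(src,dst,x,y,w,h,s):
    im=cv2.imread(src)[y:y+h,x:x+w];cv2.imwrite(dst,cv2.resize(im,None,fx=s,fy=s,interpolation=cv2.INTER_CUBIC))
E
python3 - <<'E'
from h import *
crop("pics/top0.png","pics/t1.png",195,120,200,130,4)
crop("pics/scene0.png","pics/s1.png",70,180,190,130,4)
im=cv2.imread("pics/top0.png");hsv=cv2.cvtColor(im,cv2.COLOR_BGR2HSV)
m=cv2.inRange(hsv,(3,110,40),(16,255,175));m[:, 185:]=0; m[:140]=0;m[300:]=0;m[:,:60]=0
for c in cv2.findContours(m,0,2)[0]:
    if cv2.contourArea(c)>500:
        e=cv2.fitEllipse(c);print("board",e,onz("top",*e[0],.014))
m=cv2.inRange(hsv,(10,80,100),(25,255,255));m[:125]=0;m[205:]=0;m[:,:195]=0;m[:,280:]=0
c=max(cv2.findContours(m,0,2)[0],key=cv2.contourArea);r=cv2.minAreaRect(c);print(r)
print([onz("top",*p,.085) for p in cv2.boxPoints(r)])
for p,z in [((237,162),.115),((236,147),.085),((333,201),.07),((340,229),.082)]:print(p,onz("top",*p,z))
E
```

```text
board ((118.16597747802734, 253.8990020751953), (59.22749328613281, 62.282188415527344), 48.837921142578125) [0.2671 0.3779 0.014 ]
board ((146.4162139892578, 183.15806579589844), (56.8881721496582, 59.141231536865234), 67.58930969238281) [0.4986 0.3028 0.014 ]
((237.24481201171875, 164.56039428710938), (59.45006561279297, 60.52663040161133), 85.42607879638672)
[array([0.6367, 0.1132, 0.085 ]), array([ 0.6584, -0.0777,  0.085 ]), array([ 0.4666, -0.0956,  0.085 ]), array([0.4463, 0.0911, 0.085 ])]
(237, 162) [0.5511 0.0086 0.115 ]
(236, 147) [0.6079 0.0134 0.085 ]
(333, 201) [ 0.4454 -0.2958  0.07  ]
(340, 229) [ 0.3561 -0.3142  0.082 ]
```

View pics/t1.png

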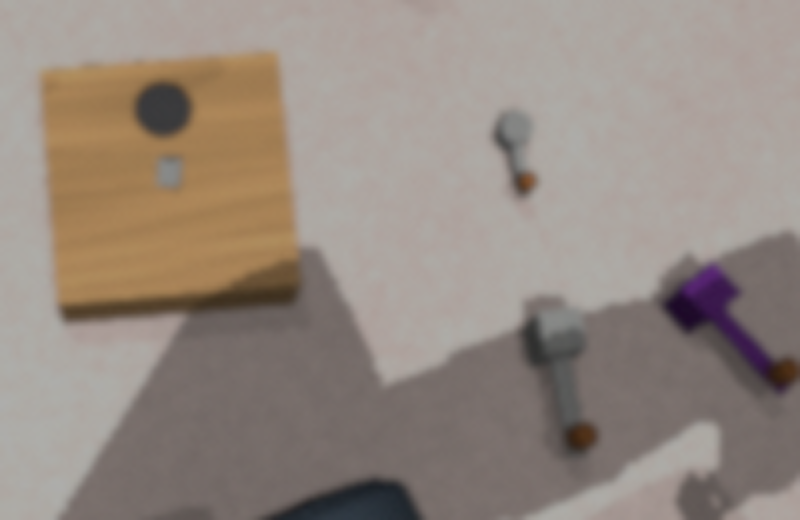

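View pics/s1.png

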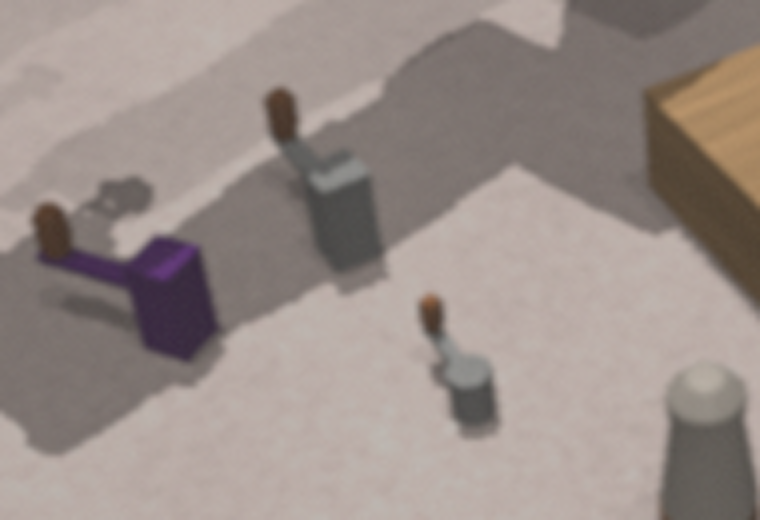

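```bash
cat >> h.py <<'E'
from scipy.spatial.transform import Rotation as R
def tool():
    s=state();return s,np.array(s["position"]),R.from_quat(s["ee_rot"]).as_matrix()
def plan(target,zdir_deg=None):
    """total shift in tool axes (share of 300mm) and spin (share of 360) to bring tcp to target, jaws axis z along angle"""
    s,p,M=tool();d=M.T@(np.array(target)-p)
    print("shift shares",d/.3,"mm",d*1000)
    a=np.degrees(np.arctan2(M[1,2],M[0,2]))
    if zdir_deg is not None:
        w=(zdir_deg-a+90)%180-90      # ccw world turn wanted
        print("jaw ang",a,"want ccw",w,"spin share",w*np.sign(M[2,1])/360, "j6",s["joints"][5])
    else: print("jaw ang",a)
E
python3 - <<'E'
from h import *
s,p,M=tool();print(M)
h=onz("top",335,201.75,.07);k=onz("top",340.5,228.5,.082);print(h,k,np.degrees(np.arctan2(*(k-h)[1::-1])))
a=np.degrees(np.arctan2(*(k-h)[1::-1]))
plan([h[0],h[1],.22],a+90)
im=cams.snapshot("wrist");cv2.imwrite("pics/w0.png",im[:,:,::-1]);print(cams.camera_model("wrist"))
E
```

```text
[[-0.8921 -0.0006  0.4518]
 [-0.4518  0.0011 -0.8921]
 [ 0.     -1.     -0.0013]]
[ 0.4432 -0.3021  0.07  ] [ 0.3576 -0.3157  0.082 ] -170.96365762651547
shift shares [-0.8629  0.1094 -0.1829] mm [-258.8659   32.8338  -54.8565]
jaw ang -63.13891814310985 want ccw -17.824739483405622 spin share 0.04951316523168228 j6 1.5708012486584106
{'camera_matrix': array([[297.3186,   0.    , 253.8047],
       [  0.    , 297.3186, 195.2658],
       [  0.    ,   0.    ,   1.    ]]), 'world_from_camera': array([[ 0.4506, -0.8617, -0.2335,  0.2957],
       [-0.8927, -0.4352, -0.1166, -0.4385],
       [-0.0012,  0.261 , -0.9653,  0.3729],
       [ 0.    ,  0.    ,  0.    ,  1.    ]])}
```

View pics/w0.png

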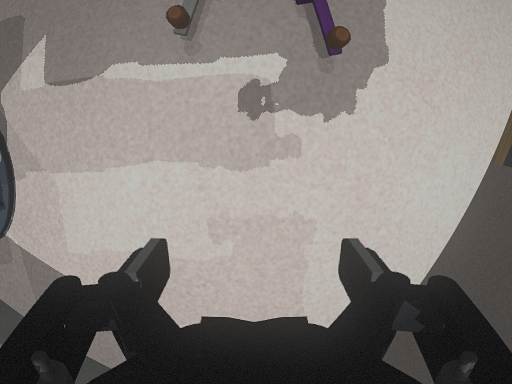

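Call:
carry_out(
  series=[
    {"translation": [-0.14,0,-0.03],"spin": 0},
    {"translation": [-0.14,0,-0.03],"spin": 0},
    {"translation": [-0.14,0,-0.03],"spin": 0},
    {"translation": [-0.14,0,-0.03],"spin": 0},
    {"translation": [-0.15,0,-0.03],"spin": 0},
    {"translation": [-0.15,0,-0.03],"spin": 0},
    {"translation": [0,0,0],"spin": 0.025},
    {"translation": [0,0,0],"spin": 0.0245},
    {"translation": [0,0,0],"spin": 0},
  ],
  grip=1,
)

```text
time: 1.27
position: [0.443, -0.3034, 0.253]
ee_rot: [-0.056, 0.705, -0.705, 0.056]
ft_force: [-0.3, 0.3, 0.2]
opening: 0.0853
```

```bash
python3 - <<'E'
from h import *
s,p,M=tool();print(s["time"],p,s["ft_force"])
plan([.4432,-.3021,.22],-80.96)
m=cams.camera_model("wrist")
im=cams.snapshot("wrist");cv2.imwrite("pics/w1.png",im[:,:,::-1])
import pickle;pickle.dump(m,open("m1.pkl","wb"))
im=cams.snapshot("top");cv2.imwrite("pics/top1.png",im[:,:,::-1])
crop("pics/w1.png","pics/w1c.png",130,0,256,200,3)
E
```

```text
1.275 [ 0.443  -0.3034  0.253 ] [-0.2631  0.2544  0.1501]
shift shares [-0.0015  0.11   -0.004 ] mm [-0.436  33.0093 -1.188 ]
jaw ang -80.8787835145288 want ccw -0.0812164854711881 spin share 0.00022560134853107805 j6 2.381901386414427
```

View pics/w1.png

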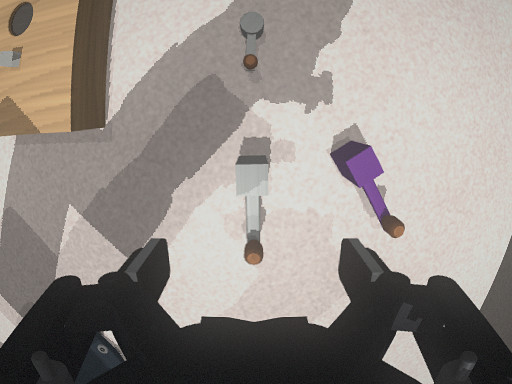

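View pics/w1c.png

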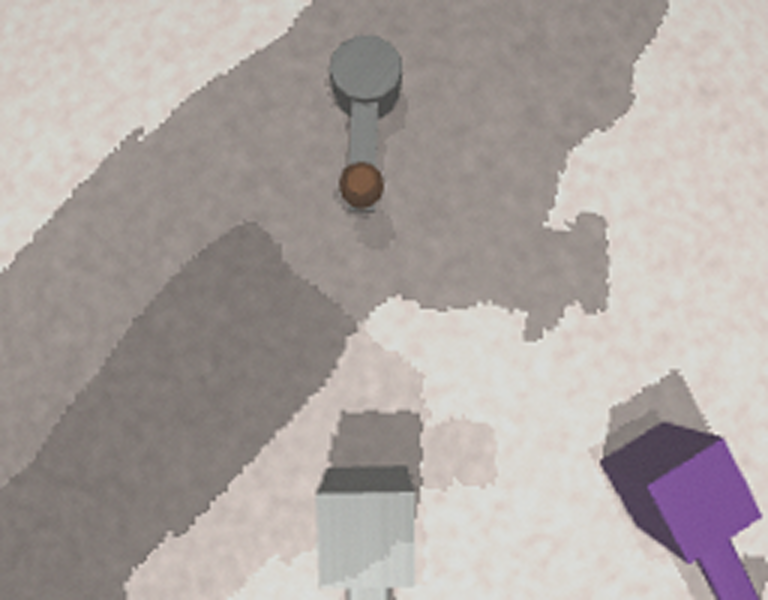

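```bash
python3 - <<'E'
from h import *
import pickle;m=pickle.load(open("m1.pkl","rb"))
s,p,M=tool()
C=[onz("wrist",130+u/3,v/3,.07,m) for u,v in [(317,492),(414,490),(412,585),(319,587)]]
for c in C:print(c)
print("centre",np.mean(C,0));d=C[3]-C[0]+C[2]-C[1];print("ang",np.degrees(np.arctan2(d[1],d[0])))
e=C[1]-C[0]+C[2]-C[3];print("y ang",np.degrees(np.arctan2(e[1],e[0])), np.linalg.norm(d)/2,np.linalg.norm(e)/2)
print("knob",onz("wrist",253.5,258,.082,m))
print("mill",onz("wrist",252,24,.034,m),onz("top",*(195+514/4,120+127/4),.034))
print("tcp proj",proj("wrist",p,m),proj("wrist",[p[0],p[1],.07],m))
for q in [(10,57),(20,18)]:print(onz("wrist",*q,.1,m))
E
crop=1; python3 -c "
from h import *
crop('pics/top1.png','pics/t2.png',195,120,200,130,4)"
```

```text
[ 0.4569 -0.282   0.07  ]
[ 0.4628 -0.3148  0.07  ]
[ 0.4294 -0.3198  0.07  ]
[ 0.4235 -0.2876  0.07  ]
centre [ 0.4431 -0.3011  0.07  ]
ang -171.04902475488615
y ang -79.73344080348792 0.03383640012224497 0.033067725699647055
knob [ 0.3598 -0.3161  0.082 ]
mill [ 0.6154 -0.2737  0.034 ] [ 0.6156 -0.2736  0.034 ]
tcp proj [254.5179 266.0778] [254.1765 180.3165]
[0.556  0.0047 0.1   ]
[ 0.604  -0.0006  0.1   ]
```

View pics/t2.png

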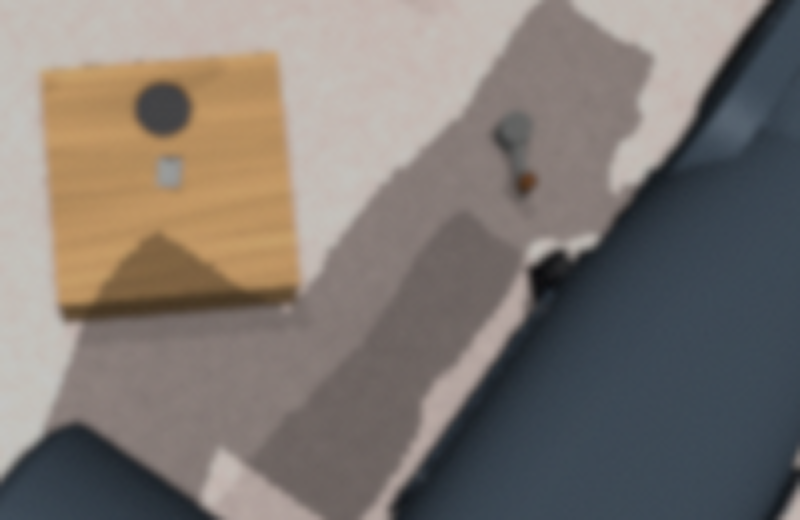

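Call:
carry_out(
  series=[
    {"translation": [0,0.1,-0.0075],"spin": 0},
    {"translation": [0,0.12,0],"spin": 0},
    {"translation": [0,0.12,0],"spin": 0},
    {"translation": [0,0.12,0],"spin": 0},
    {"translation": [0,0.1,0],"spin": 0},
    {"translation": [0,0.07,0],"spin": 0},
    {"translation": [0,0.03,0],"spin": 0},
    {"translation": [0,0,0],"spin": 0},
  ],
  grip=1,
)

```text
time: 2.38
position: [0.4424, -0.3014, 0.0552]
ee_rot: [-0.056, 0.705, -0.705, 0.056]
ft_force: [0.9, 1.4, 0.2]
opening: 0.0856
```

```bash
python3 - <<'E'
from h import *
s,p,M=tool();print(s["time"],p,s["ft_force"],s["opening"])
m=cams.camera_model("wrist")
im=cams.snapshot("wrist");cv2.imwrite("pics/w2.png",im[:,:,::-1])
E
```

```text
2.375 [ 0.4424 -0.3014  0.0552] [0.9221 1.4036 0.2474] 0.08555317890890811
```

View pics/w2.png

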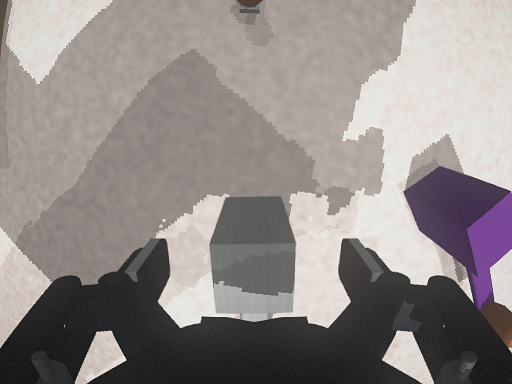

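The hub stands centred between the open pads (columns 210–296, pads at 168 and 341). Close and lift.

Call:
carry_out(
  series=[
    {"translation": [0,0,0],"spin": 0},
    {"translation": [0,0,0],"spin": 0},
    {"translation": [0,0,0],"spin": 0},
    {"translation": [0,0,0],"spin": 0},
    {"translation": [0,0,0],"spin": 0},
    {"translation": [0,0,0],"spin": 0},
  ],
  grip=-1,
  force=60,
)

```text
time: 3.18
position: [0.4429, -0.3015, 0.0559]
ee_rot: [0.055, -0.705, 0.705, -0.056]
ft_force: [-0.8, 1.8, 6.1]
opening: 0.0333
```

Call:
carry_out(
  series=[
    {"translation": [0,-0.04,0],"spin": 0},
    {"translation": [0,-0.1,0],"spin": 0},
    {"translation": [0,-0.12,0],"spin": 0},
    {"translation": [0,-0.12,0],"spin": 0},
    {"translation": [0,-0.12,0],"spin": 0},
    {"translation": [0,-0.1,0],"spin": 0},
    {"translation": [0,0,0],"spin": 0},
  ],
)

```text
time: 4.05
position: [0.4434, -0.3019, 0.2377]
ee_rot: [0.055, -0.704, 0.706, -0.057]
ft_force: [-0.1, 0.2, -2.9]
opening: 0.0335
```

```bash
python3 - <<'E'
from h import *
s,p,M=tool();print(s["time"],p,s["ft_force"],s["opening"],s["joints"])
m=cams.camera_model("wrist")
im=cams.snapshot("wrist");cv2.imwrite("pics/w3.png",im[:,:,::-1])
plan([.549,.008,.23])
E
```

```text
4.05 [ 0.4434 -0.3019  0.2377] [-0.074   0.2189 -2.8828] 0.03347269914597674 [-0.5978  0.2604 -0.0235  1.2829  0.0001  2.386 ]
shift shares [-0.5117  0.0194 -0.9632] mm [-153.5168    5.808  -288.9538]
jaw ang -80.9608823911323
```

View pics/w3.png

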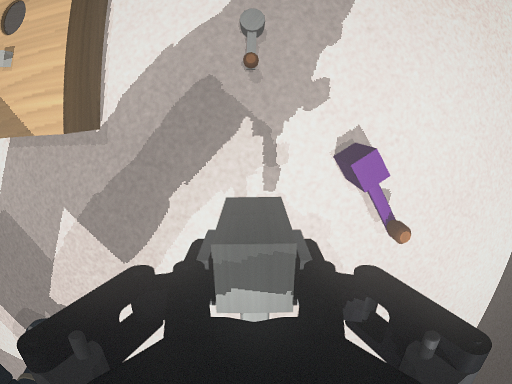

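```bash
python3 - <<'E'
from h import *
plan([.46,.006,.238])
E
```

```text
shift shares [-0.2177 -0.0077 -1.0032] mm [ -65.3166   -2.2984 -300.9543]
jaw ang -80.9608823911323
```

Call:
carry_out(
  series=[
    {"translation": [-0.03,0,-0.12],"spin": 0},
    {"translation": [-0.03,0,-0.14],"spin": 0},
    {"translation": [-0.03,0,-0.14],"spin": 0},
    {"translation": [-0.03,0,-0.14],"spin": 0},
    {"translation": [-0.03,0,-0.14],"spin": 0},
    {"translation": [-0.03,0,-0.14],"spin": 0},
    {"translation": [-0.03,0,-0.14],"spin": 0},
    {"translation": [-0.01,0,-0.04],"spin": 0},
    {"translation": [0,0,0],"spin": 0},
  ],
)

```text
time: 5.22
position: [0.4601, 0.0057, 0.2343]
ee_rot: [0.057, -0.705, 0.705, -0.056]
ft_force: [0.3, -0.3, -3.9]
opening: 0.0333
```

```bash
python3 - <<'E'
from h import *
s,p,M=tool();print(s["time"],p,s["ft_force"],s["opening"],s["joints"])
m=cams.camera_model("wrist")
im=cams.snapshot("wrist");cv2.imwrite("pics/w4.png",im[:,:,::-1])
import pickle;pickle.dump(m,open("m4.pkl","wb"))
crop("pics/w4.png","pics/w4c.png",150,40,200,150,4)
E
```

```text
5.225 [0.4601 0.0057 0.2343] [ 0.2778 -0.3011 -3.9059] 0.03329385604872403 [ 0.0125  0.1364 -0.1922  1.244  -0.0002  2.9946]
```

View pics/w4.png

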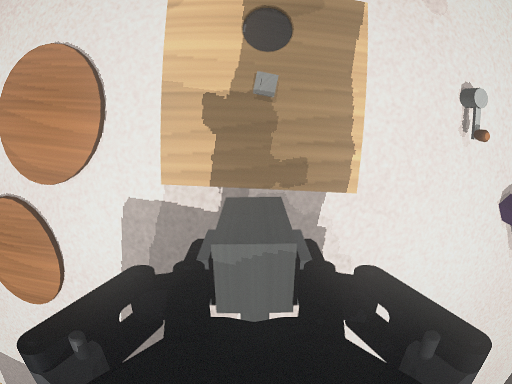

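View pics/w4c.png

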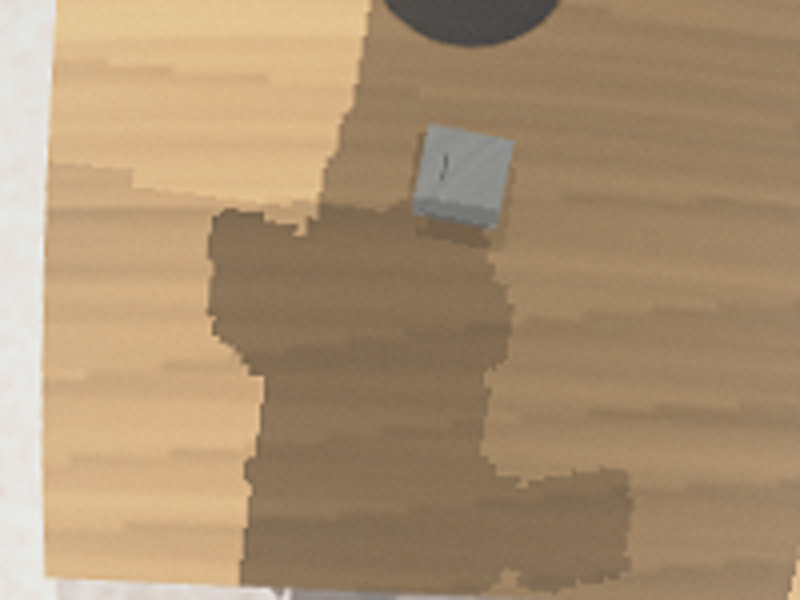

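```bash
python3 - <<'E'
from h import *
import pickle;m=pickle.load(open("m4.pkl","rb"))
C=[onz("wrist",150+u/4,40+v/4,.105,m) for u,v in [(430,124),(513,141),(500,210),(416,197)]]
for c in C:print(c)
c=np.mean(C,0);print("centre",c)
d=C[0]-C[3]+C[1]-C[2];e=C[0]-C[1]+C[3]-C[2]
print(np.degrees(np.arctan2(d[1],d[0])),np.degrees(np.arctan2(e[1],e[0])),np.linalg.norm(d)/2,np.linalg.norm(e)/2)
F=[onz("wrist",150+u/4,40+v/4,.085,m) for u,v in [(496,227),(414,212)]];f=F[1]-F[0];print(F,np.degrees(np.arctan2(f[1],f[0])),np.linalg.norm(f))
# reproj of centre
print("top px",proj("top",[c[0],c[1],.115]))
# hole & bin edges
h=onz("wrist",268,30,.085,m);print("hole",h)
print("bin edge L",[onz("wrist",150+u/4,40+v/4,.085,m) for u,v in [(55,20),(45,577)]])
E

```

```text
[0.5634 0.0192 0.105 ]
[0.5628 0.0017 0.105 ]
[0.5478 0.0021 0.105 ]
[0.5476 0.0196 0.105 ]
centre [0.5554 0.0106 0.105 ]
-1.3508385705293022 89.15129363388823 0.015384743572395344 0.017501229763981916
[array([0.5456, 0.0012, 0.085 ]), array([0.546 , 0.0198, 0.085 ])] 88.89690042391287 0.01858808702408825
top px [236.371  160.6287]
hole [0.6067 0.0163 0.085 ]
bin edge L [array([0.5814, 0.1091, 0.085 ]), array([0.4496, 0.0942, 0.085 ])]
```

Call:
carry_out(
  series=[
    {"translation": [0,0,0],"spin": -0.0277},
    {"translation": [0,0,0],"spin": -0.0277},
    {"translation": [0,0,0],"spin": -0.0277},
    {"translation": [0,0,0],"spin": -0.0277},
    {"translation": [0,0,0],"spin": -0.0277},
    {"translation": [0,0,0],"spin": -0.0277},
    {"translation": [0,0,0],"spin": -0.0277},
    {"translation": [0,0,0],"spin": -0.0277},
    {"translation": [0,0,0],"spin": -0.0277},
    {"translation": [0,0,0],"spin": -0.0277},
    {"translation": [0,0,0],"spin": -0.0277},
    {"translation": [0,0,0],"spin": -0.0277},
    {"translation": [0,0,0],"spin": -0.0277},
    {"translation": [0,0,0],"spin": -0.0277},
    {"translation": [0,0,0],"spin": -0.0277},
    {"translation": [0,0,0],"spin": -0.0277},
    {"translation": [0,0,0],"spin": -0.0277},
    {"translation": [0,0,0],"spin": 0},
  ],
)

```text
time: 7.52
position: [0.4604, 0.0041, 0.235]
ee_rot: [0.707, -0.01, 0.01, -0.707]
ft_force: [0.3, 0.2, -1.8]
opening: 0.0333
```

```bash
python3 - <<'E'
from h import *
s,p,M=tool();print(s["time"],p,s["ft_force"],s["joints"]);print(M)
plan([.635,.0104,.234],88.9)
E
```

```text
7.525 [0.4604 0.0041 0.235 ] [ 0.2504  0.2441 -1.8294] [ 0.009   0.1359 -0.1913  1.2443 -0.0002  0.0369]
[[ 0.9996 -0.0007  0.028 ]
 [-0.028  -0.0002  0.9996]
 [-0.0007 -1.     -0.0002]]
shift shares [0.581  0.0029 0.0374] mm [174.314    0.8697  11.2116]
jaw ang 88.3969325522942 want ccw 0.5030674477058028 spin share -0.0013974095769605634 j6 0.03694224797984843
```

Call:
carry_out(
  series=[
    {"translation": [0.08,0,0.01],"spin": -0.0014},
    {"translation": [0.12,0,0.01],"spin": 0},
    {"translation": [0.12,0,0.01],"spin": 0},
    {"translation": [0.12,0,0.007],"spin": 0},
    {"translation": [0.1,0,0],"spin": 0},
    {"translation": [0.04,0,0],"spin": 0},
    {"translation": [0,0,0],"spin": 0},
  ],
)

```text
time: 8.4
position: [0.6347, 0.0128, 0.2346]
ee_rot: [0.707, -0.007, 0.006, -0.707]
ft_force: [0.1, 0.3, -2.4]
opening: 0.0335
```

```bash
python3 - <<'E'
from h import *
s,p,M=tool();print(s["time"],p,s["ft_force"],s["opening"],s["joints"])
m=cams.camera_model("wrist")
im=cams.snapshot("wrist");cv2.imwrite("pics/w5.png",im[:,:,::-1])
import pickle;pickle.dump(m,open("m5.pkl","wb"))
crop("pics/w5.png","pics/w5c.png",150,40,200,150,4)
E
```

```text
8.4 [0.6347 0.0128 0.2346] [ 0.0777  0.2575 -2.4324] 0.033496086482129636 [0.0201 0.4372 0.2339 1.3689 0.     0.039 ]
```

View pics/w5.png

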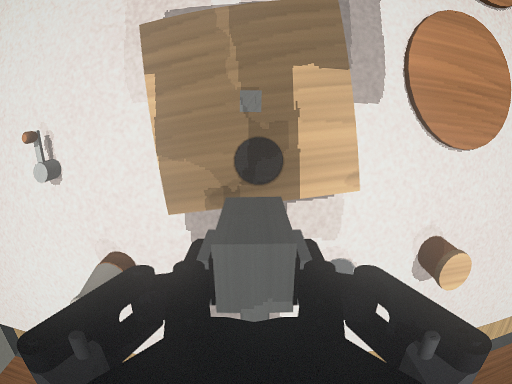

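View pics/w5c.png

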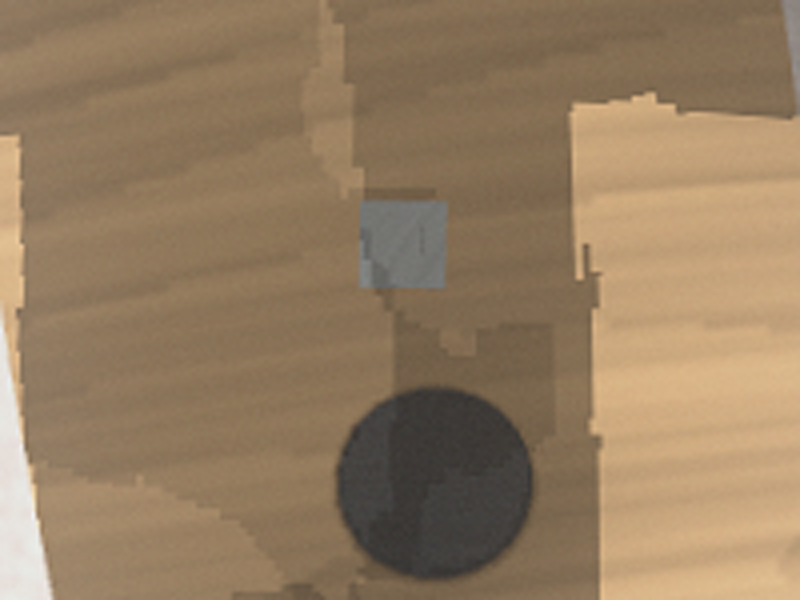

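```bash
python3 - <<'E'
from h import *
import pickle;m=pickle.load(open("m5.pkl","rb"))
print("cam",m["world_from_camera"][:3,3])
C=[onz("wrist",150+u/4,40+v/4,.105,m) for u,v in [(360,200),(447,201),(445,289),(360,287)]]
for c in C:print(c)
print("centre",np.mean(C,0));d=C[3]-C[0]+C[2]-C[1];e=C[1]-C[0]+C[2]-C[3]
print(np.degrees(np.arctan2(d[1],d[0])),np.degrees(np.arctan2(e[1],e[0])),np.linalg.norm(d)/2,np.linalg.norm(e)/2)
print("hole",onz("wrist",150+435/4,40+482/4,.085,m))
plan([.5545,.0104,.2346],88.9)
E
```

```text
cam [0.5691 0.0141 0.3548]
[0.5456 0.003  0.105 ]
[0.5462 0.021  0.105 ]
[0.5647 0.0202 0.105 ]
[0.5639 0.0026 0.105 ]
centre [0.5551 0.0117 0.105 ]
-1.83156348114895 87.69735246977022 0.018451929580050465 0.017807976447303888
hole [0.6084 0.0177 0.085 ]
shift shares [-0.265   0.0013 -0.0132] mm [-79.5011   0.3923  -3.9722]
jaw ang 88.95687783453947 want ccw -0.05687783453946338 spin share 0.00015799398483184272 j6 0.03856095452557241
```

Call:
carry_out(
  series=[
    {"translation": [-0.06,0,-0.0105],"spin": 0},
    {"translation": [-0.1,0,0],"spin": 0},
    {"translation": [-0.075,0,0],"spin": 0},
    {"translation": [-0.03,0.05,0],"spin": 0},
    {"translation": [0,0.07,0],"spin": 0},
    {"translation": [0,0.05,0],"spin": 0},
    {"translation": [0,0,0],"spin": 0},
  ],
)

```text
time: 9.32
position: [0.5542, 0.0114, 0.1836]
ee_rot: [-0.707, 0.007, -0.005, 0.707]
ft_force: [-1.2, -0.1, -2.1]
opening: 0.0333
```

```bash
python3 - <<'E'
from h import *
s,p,M=tool();print(s["time"],p,s["ft_force"],s["opening"],s["joints"])
plan([.5552,.0111,.141],88.4)
im=cams.snapshot("scene");cv2.imwrite("pics/s2.png",im[:,:,::-1])
crop("pics/s2.png","pics/s2c.png",200,120,150,130,4)
E
```

```text
9.325 [0.5542 0.0114 0.1836] [-1.1925 -0.0938 -2.1197] 0.033343682792976254 [ 0.0206  0.3206 -0.079   1.1731  0.0001  0.0373]
shift shares [ 0.0037  0.1421 -0.0011] mm [ 1.1215 42.6238 -0.3219]
jaw ang 89.04227451931656 want ccw -0.6422745193165582 spin share 0.0017840958869904395 j6 0.037297504118329654
```

View pics/s2c.png

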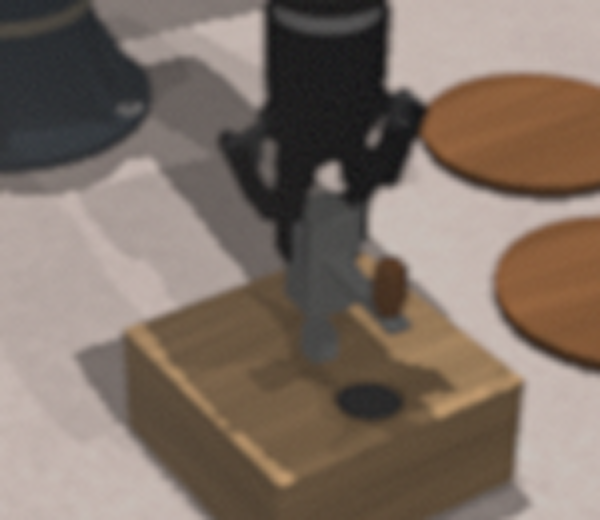

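Call:
carry_out(
  series=[
    {"translation": [0.003,0.02,0],"spin": 0.0015},
    {"translation": [0,0.025,0],"spin": 0},
    {"translation": [0,0.025,0],"spin": 0},
    {"translation": [0,0.02,0],"spin": 0},
    {"translation": [0,0,0],"spin": 0},
  ],
)

```text
time: 10.0
position: [0.5558, 0.0115, 0.1567]
ee_rot: [-0.707, 0.009, -0.009, 0.707]
ft_force: [0.9, -0.2, -2.7]
opening: 0.0329
```

Call:
carry_out(
  series=[
    {"translation": [0,0.015,0],"spin": 0},
    {"translation": [0,0.015,0],"spin": 0},
    {"translation": [0,0.012,0],"spin": 0},
    {"translation": [0,0.006,0],"spin": 0},
    {"translation": [0,0,0],"spin": 0},
  ],
)

```text
time: 10.62
position: [0.5561, 0.0115, 0.1428]
ee_rot: [-0.707, 0.009, -0.009, 0.707]
ft_force: [-0.3, 0.0, -2.2]
opening: 0.0334
```

Call:
carry_out(
  series=[
    {"translation": [0,0.006,0],"spin": 0},
    {"translation": [0,0.004,0],"spin": 0},
    {"translation": [0,0,0],"spin": 0},
    {"translation": [0,0,0],"spin": 0},
  ],
)

```text
time: 11.12
position: [0.5564, 0.0114, 0.1409]
ee_rot: [-0.707, 0.009, -0.009, 0.707]
ft_force: [-2.9, -0.8, 5.7]
opening: 0.0334
```

```bash
python3 - <<'E'
from h import *
s,p,M=tool();print(s["time"],p,s["ft_force"],s["moment"],s["opening"],s["joints"])
im=cams.snapshot("scene");cv2.imwrite("pics/s3.png",im[:,:,::-1])
crop("pics/s3.png","pics/s3c.png",200,120,150,130,4)
E
```

```text
11.125 [0.5564 0.0114 0.1409] [-2.8595 -0.8227  5.698 ] [0.0359 0.5663 0.0069] 0.03335933435999988 [ 0.0206  0.3503 -0.1504  1.069   0.      0.0463]
```

View pics/s3c.png

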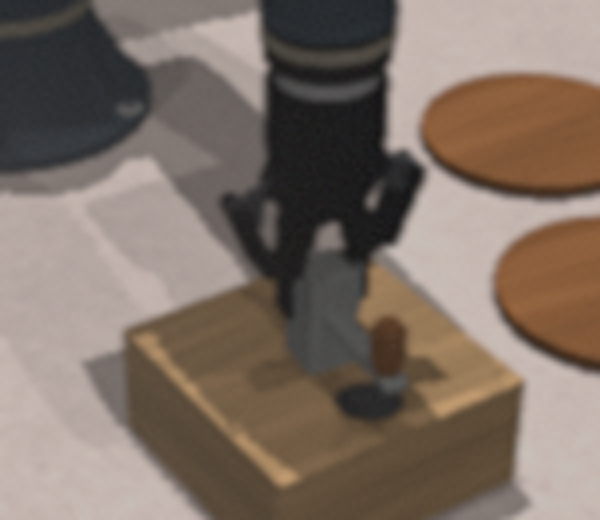

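Call:
carry_out(
  series=[
    {"translation": [-0.002,0,0],"spin": 0.015},
    {"translation": [0,0,0],"spin": 0.025},
    {"translation": [0,0,0],"spin": 0.025},
    {"translation": [0,0,0],"spin": 0.025},
    {"translation": [0,0,0],"spin": 0.025},
    {"translation": [0,0,0],"spin": 0.025},
    {"translation": [0,0,0],"spin": 0.025},
    {"translation": [0,0,0],"spin": 0.015},
    {"translation": [0,0,0],"spin": 0},
  ],
)

```text
time: 12.3
position: [0.5553, 0.011, 0.1409]
ee_rot: [0.592, -0.387, 0.387, -0.592]
ft_force: [-4.2, -2.5, 7.8]
opening: 0.0332
```

```bash
python3 - <<'E'
from h import *
s,p,M=tool();print(s["time"],p,s["ft_force"],s["moment"],s["opening"],s["joints"]);plan([.5555,.0111,.141])
E
```

```text
12.3 [0.5553 0.011  0.1409] [-4.2329 -2.5442  7.7544] [-0.5057  0.9402 -0.0612] 0.03324988972179354 [ 0.0203  0.3491 -0.1523  1.0692 -0.0008  1.1786]
shift shares [ 0.0001 -0.0004  0.0008] mm [ 0.03   -0.1286  0.247 ]
jaw ang 23.636123688204147
```

Call:
carry_out(
  series=[
    {"translation": [0,0,0],"spin": 0.008},
    {"translation": [0,0,0],"spin": 0.008},
    {"translation": [0,0,0],"spin": 0},
  ],
)

```text
time: 12.68
position: [0.5552, 0.011, 0.1409]
ee_rot: [0.572, -0.416, 0.416, -0.572]
ft_force: [-4.5, -2.3, 8.5]
opening: 0.0331
```

```bash
python3 - <<'E'
from h import *
s,p,M=tool();print(s["time"],p,s["ft_force"],s["moment"],s["opening"],s["joints"]);plan([.5555,.0111,.141])
E
```

```text
12.675 [0.5552 0.011  0.1409] [-4.4713 -2.2952  8.4837] [-0.5766  0.9912 -0.0031] 0.03312978025826285 [ 0.0203  0.3491 -0.1522  1.0692 -0.0009  1.2784]
shift shares [ 0.0001 -0.0004  0.0009] mm [ 0.0215 -0.1096  0.2751]
jaw ang 17.914366686296944
```

Call:
carry_out(
  series=[
    {"translation": [0,0,0],"spin": 0.008},
    {"translation": [0,0,0],"spin": 0.006},
    {"translation": [0,0,0],"spin": 0},
  ],
)

```text
time: 13.05
position: [0.5552, 0.011, 0.1409]
ee_rot: [0.553, -0.441, 0.441, -0.553]
ft_force: [-4.6, -2.3, 8.1]
opening: 0.0333
```

```bash
python3 - <<'E'
from h import *
s,p,M=tool();print(s["time"],p,s["ft_force"],s["moment"],s["opening"],s["joints"],s["tau"]);plan([.5555,.0111,.141])
m=cams.camera_model("wrist")
im=cams.snapshot("wrist");cv2.imwrite("pics/w6.png",im[:,:,::-1])
im=cams.snapshot("scene");cv2.imwrite("pics/s4.png",im[:,:,::-1])
crop("pics/s4.png","pics/s4c.png",200,120,150,130,4)
E
```

```text
13.05 [0.5552 0.011  0.1409] [-4.5954 -2.3155  8.0913] [-0.5727  0.9487  0.0437] 0.03330629849663683 [ 0.0203  0.3491 -0.1523  1.0693 -0.0009  1.3663] [  1.4095 -55.6012  32.0641  -2.2016   0.7546   0.2747]
shift shares [ 0.     -0.0004  0.0011] mm [ 0.0032 -0.1234  0.3334]
jaw ang 12.883735664849265
```

View pics/w6.png

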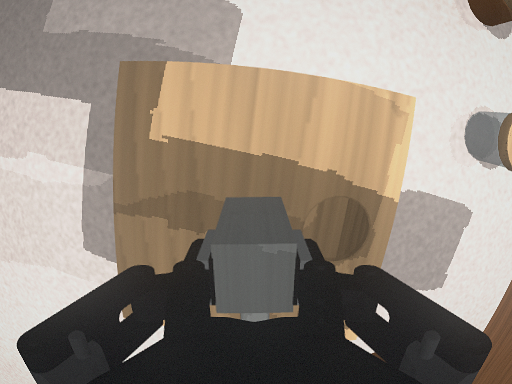

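View pics/s4c.png

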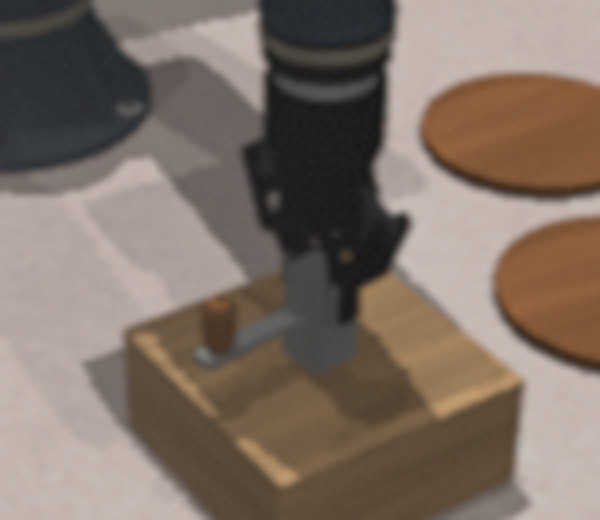

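Call:
carry_out(
  series=[
    {"translation": [0,0,0],"spin": 0.007},
    {"translation": [0,0,0],"spin": 0.006},
    {"translation": [0,0,0],"spin": 0},
  ],
)

```text
time: 13.52
position: [0.5552, 0.011, 0.1409]
ee_rot: [0.535, -0.463, 0.463, -0.534]
ft_force: [-5.2, -3.1, 7.9]
opening: 0.0332
```

```bash
python3 - <<'E'
from h import *
s,p,M=tool();print(s["time"],p,s["ft_force"],s["moment"],s["opening"],s["joints"],s["tau"]);plan([.5555,.0111,.141])
E
```

```text
13.525 [0.5552 0.011  0.1409] [-5.159  -3.0829  7.937 ] [-0.5455  1.0018  0.1649] 0.03322074845388732 [ 0.0203  0.349  -0.1523  1.0693 -0.001   1.4477] [  1.3701 -55.5383  32.108   -2.2647   0.8218   0.4251]
shift shares [-0.0003 -0.0003  0.0012] mm [-0.0769 -0.1024  0.3499]
jaw ang 8.216912359255764
```

Call:
carry_out(
  series=[
    {"translation": [0,0,0],"spin": 0.006},
    {"translation": [0,0,0],"spin": 0.006},
    {"translation": [0,0,0],"spin": 0},
  ],
)

```text
time: 13.9
position: [0.5551, 0.011, 0.1409]
ee_rot: [0.517, -0.482, 0.483, -0.517]
ft_force: [-5.2, -2.4, 8.6]
opening: 0.0335
```

```bash
python3 - <<'E'
from h import *
s,p,M=tool();print(s["time"],p,s["ft_force"],s["moment"],s["opening"],s["joints"],s["tau"]);plan([.5555,.0111,.141])
im=cams.snapshot("wrist");cv2.imwrite("pics/w7.png",im[:,:,::-1])
im=cams.snapshot("top");cv2.imwrite("pics/t7.png",im[:,:,::-1])
E
```

```text
13.9 [0.5551 0.011  0.1409] [-5.2226 -2.3818  8.6229] [-0.7532  1.0907  0.9375] 0.033506511908811425 [ 0.0204  0.349  -0.1523  1.0694 -0.0012  1.5221] [  0.9441 -55.4062  32.1591  -2.3763   1.0082   1.1566]
shift shares [-0.0003 -0.0004  0.0013] mm [-0.1049 -0.1073  0.388 ]
jaw ang 3.9561176195564713
```

View pics/w7.png

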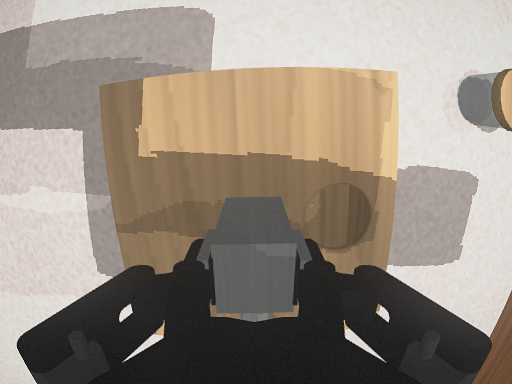

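Call:
carry_out(
  series=[
    {"translation": [0,0,0],"spin": -0.008},
    {"translation": [0,0,0],"spin": -0.008},
    {"translation": [0,-0.02,0],"spin": 0},
    {"translation": [0,-0.03,0],"spin": 0},
    {"translation": [0,-0.04,0],"spin": 0},
    {"translation": [0,-0.06,0],"spin": 0},
    {"translation": [0,-0.1,0],"spin": 0},
    {"translation": [0,-0.1,0],"spin": 0},
    {"translation": [0,0,0],"spin": 0},
  ],
)

```text
time: 15.12
position: [0.557, 0.0119, 0.2478]
ee_rot: [-0.539, 0.455, -0.457, 0.542]
ft_force: [0.3, 0.0, -3.0]
opening: 0.0332
```

```bash
python3 - <<'E'
from h import *
s,p,M=tool();print(s["time"],p,s["ft_force"],s["moment"],s["opening"],s["joints"]);plan([.4986,.3028,.2])
im=cams.snapshot("wrist");cv2.imwrite("pics/w8.png",im[:,:,::-1])
im=cams.snapshot("scene");cv2.imwrite("pics/s8.png",im[:,:,::-1])
E
```

```text
15.125 [0.557  0.0119 0.2478] [ 0.3016  0.0147 -3.011 ] [-0.0399  0.0024 -0.009 ] 0.03322410275286017 [0.0209 0.2915 0.0462 1.3202 0.0008 1.4226]
shift shares [-0.9888  0.1591 -0.0297] mm [-296.6313   47.7296   -8.9083]
jaw ang 9.685703584080434
```

View pics/w8.png

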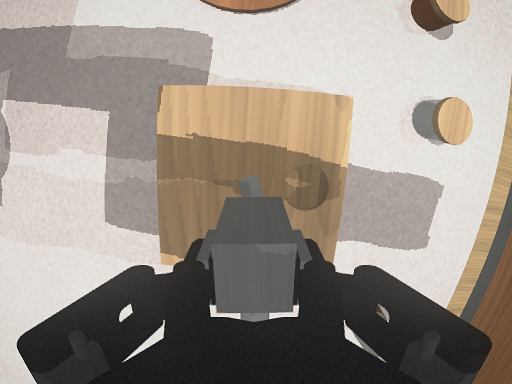

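View pics/s8.png

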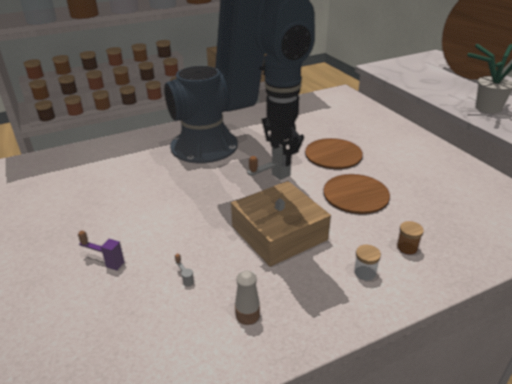

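Call:
carry_out(
  series=[
    {"translation": [-0.1,0,0],"spin": 0},
    {"translation": [-0.14,0,0],"spin": 0},
    {"translation": [-0.14,0,0],"spin": 0},
    {"translation": [-0.14,0,-0.01],"spin": 0},
    {"translation": [-0.14,0,-0.01],"spin": 0},
    {"translation": [-0.14,0,-0.01],"spin": 0},
    {"translation": [-0.13,0,0],"spin": 0},
    {"translation": [-0.06,0,0],"spin": 0},
    {"translation": [0,0.1,0],"spin": 0},
    {"translation": [0,0.12,0],"spin": 0},
    {"translation": [0,0.1,0],"spin": 0},
    {"translation": [0,0,0],"spin": 0},
  ],
)

```text
time: 16.73
position: [0.4952, 0.3013, 0.1462]
ee_rot: [0.542, -0.457, 0.455, -0.538]
ft_force: [-0.7, -0.4, -2.7]
opening: 0.0332
```

```bash
python3 - <<'E'
from h import *
s,p,M=tool();print(s["time"],p,s["ft_force"],s["opening"]);plan([.4986,.3028,.071])
im=cams.snapshot("scene");cv2.imwrite("pics/s9.png",im[:,:,::-1])
crop("pics/s9.png","pics/s9c.png",270,90,150,130,4)
E
```

```text
16.725 [0.4952 0.3013 0.1462] [-0.6856 -0.3632 -2.6792] 0.03323521922034312
shift shares [-0.0036  0.2507  0.0135] mm [-1.0671 75.222   4.0572]
jaw ang 9.65805103950937
```

View pics/s9c.png

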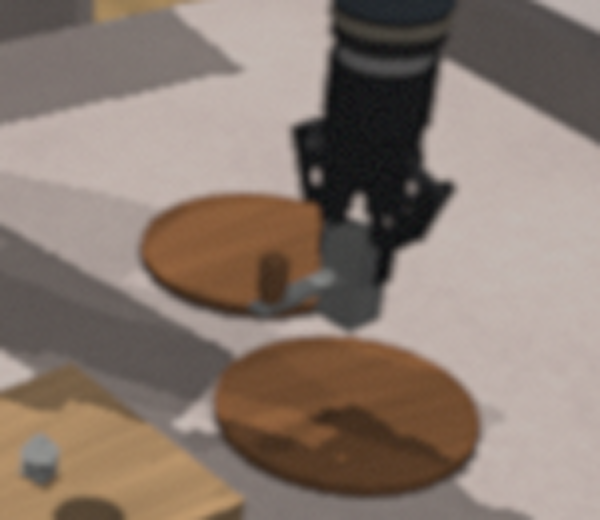

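Call:
carry_out(
  series=[
    {"translation": [-0.003,0.07,0.013],"spin": 0},
    {"translation": [0,0.08,0],"spin": 0},
    {"translation": [0,0.05,0],"spin": 0},
    {"translation": [0,0.03,0],"spin": 0},
    {"translation": [0,0.012,0],"spin": 0},
    {"translation": [0,0,0],"spin": 0},
  ],
)

```text
time: 17.52
position: [0.5006, 0.3044, 0.0767]
ee_rot: [-0.54, 0.456, -0.456, 0.541]
ft_force: [0.6, -0.6, -2.5]
opening: 0.0332
```

Expected contact at TCP z ≈ 0.070; creep down.

Call:
carry_out(
  series=[
    {"translation": [0,0.01,0],"spin": 0},
    {"translation": [0,0.008,0],"spin": 0},
    {"translation": [0,0,0],"spin": 0},
  ],
)

```text
time: 17.9
position: [0.5003, 0.3042, 0.0708]
ee_rot: [0.541, -0.456, 0.456, -0.54]
ft_force: [-0.2, 0.7, -2.1]
opening: 0.0335
```

Call:
carry_out(
  series=[
    {"translation": [0,0.004,0],"spin": 0},
    {"translation": [0,0.002,0],"spin": 0},
    {"translation": [0,0,0],"spin": 0},
  ],
)

```text
time: 18.27
position: [0.5005, 0.3044, 0.0699]
ee_rot: [-0.54, 0.456, -0.456, 0.541]
ft_force: [-2.5, -0.4, 4.4]
opening: 0.0335
```

Contact (about 7 N). Open and back off straight up.

Call:
carry_out(
  series=[
    {"translation": [0,0,0],"spin": 0},
    {"translation": [0,0,0],"spin": 0},
    {"translation": [0,0,0],"spin": 0},
    {"translation": [0,0,0],"spin": 0},
    {"translation": [0,0,0],"spin": 0},
    {"translation": [0,0,0],"spin": 0},
  ],
  grip=1,
)

```text
time: 19.02
position: [0.5004, 0.3043, 0.0691]
ee_rot: [-0.54, 0.456, -0.456, 0.54]
ft_force: [0.6, 0.1, 0.4]
opening: 0.0855
```

```bash
python3 - <<'E'
from h import *
s,p,M=tool();print(s["time"],p,s["ft_force"],s["opening"])
im=cams.snapshot("wrist");cv2.imwrite("pics/w10.png",im[:,:,::-1])
E
```

```text
19.025 [0.5004 0.3043 0.0691] [0.5583 0.126  0.4472] 0.08551450309653975
```

View pics/w10.png

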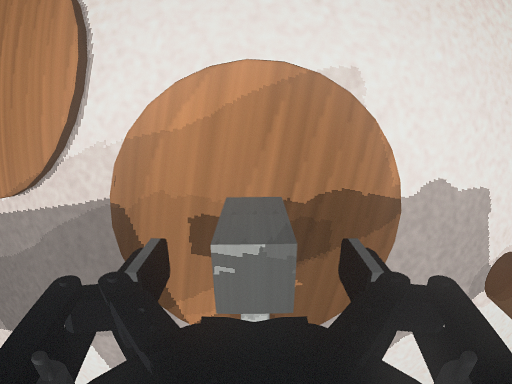

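The hub stands on the board (columns 210–296) clear of both open pads, and the board reaches around it on all sides.

Call:
carry_out(
  series=[
    {"translation": [0,-0.04,0],"spin": 0},
    {"translation": [0,-0.08,0],"spin": 0},
    {"translation": [0,-0.12,0],"spin": 0},
    {"translation": [0,-0.12,0],"spin": 0},
    {"translation": [0,-0.12,0],"spin": 0},
    {"translation": [0,-0.12,0],"spin": 0},
    {"translation": [0.12,0,0],"spin": 0},
    {"translation": [0.14,0,0],"spin": 0},
    {"translation": [0.14,0,0],"spin": 0},
    {"translation": [0.1,0,0],"spin": 0},
    {"translation": [0,0,0],"spin": 0},
  ],
)

```text
time: 20.45
position: [0.5259, 0.1547, 0.2501]
ee_rot: [-0.54, 0.457, -0.457, 0.54]
ft_force: [-0.3, 0.2, -0.4]
opening: 0.0855
```

```bash
python3 - <<'E'
from h import *
s,p,M=tool();print(s["time"],p,s["ft_force"])
m=cams.camera_model("wrist")
im=cams.snapshot("wrist");cv2.imwrite("pics/w11.png",im[:,:,::-1])
im=cams.snapshot("scene");cv2.imwrite("pics/s11.png",im[:,:,::-1])
im=cams.snapshot("top");cv2.imwrite("pics/t11.png",im[:,:,::-1])
hsv=cv2.cvtColor(cv2.imread("pics/w11.png"),cv2.COLOR_BGR2HSV)
import pickle;pickle.dump(m,open("m11.pkl","wb"))
E
```

```text
20.45 [0.5259 0.1547 0.2501] [-0.3263  0.1587 -0.3556]
```

View pics/w11.png

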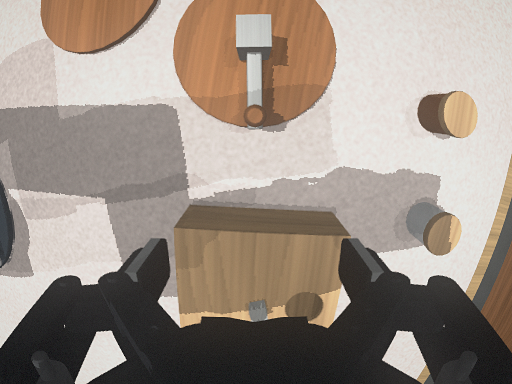

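View pics/s11.png

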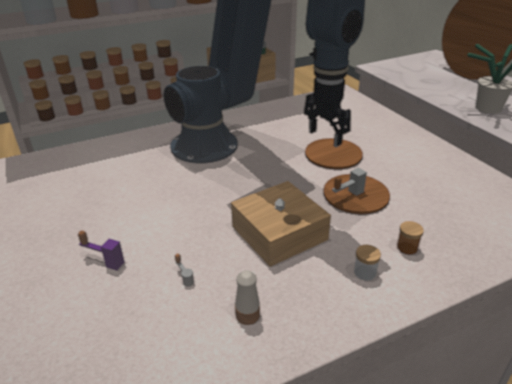

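View pics/t11.png

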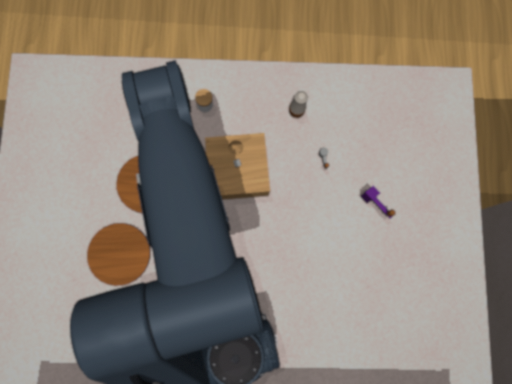

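```bash
python3 - <<'E'
from h import *
import pickle;m=pickle.load(open("m11.pkl","rb"))
print(onz("wrist",253.5,29,.084,m), onz("wrist",254,117,.096,m), onz("top",*(195+514/4,120+127/4),.034))
from bench import ticket
print(state()["qvel"],state()["ft_force"],ticket.finish_job())
E
```

```text
[0.5003 0.3056 0.084 ] [0.5151 0.2196 0.096 ] [ 0.6156 -0.2736  0.034 ]
the job is handed in; nothing more can be done
[ 0.0127  0.0055 -0.0019 -0.0029 -0.0002 -0.003 ] [-0.2882 -0.8224  0.0373] None
```

I fitted the large crank fully onto the shaft and turned it clockwise to the stop. I then lifted it off, stood it on the far board (the one 0.58 m from the base) and handed the job in at about 20.6 s. `finish_job` reports no verdict, so what follows rests on my own checks.

- **Fit:** the hub's foot met the bin's top at the expected height, with about 8 N of contact force. By my measurement the shutter was still shut then (about 0.13 rad).
- **Turn:** the moment about the vertical stayed below 0.2 N m until about 81 degrees of turn. It rose to 0.94 N m at about 85 degrees, which I took as the stop. I then backed off about 6 degrees within the socket's play before lifting. Images taken after the lift still show the fill hole clear of the dark shutter.
- **Placing:** the crank stands upright on its hub at about (0.500, 0.306). That is some 3 mm from the measured board centre of (0.499, 0.303). The gripper is open and well clear.
- **Mill crank:** it looks unmoved by eye in the last scene and top views. I did not measure its position again at the end.
- **Disagreements:** the two wrist views of the shaft differed by about 1 mm in position and 1 degree in angle. The stop also came a few degrees later than I had worked out.

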